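Tare the empty canister on the shop scale

ROBOT

A 6-joint arm with a two-finger parallel gripper is mounted at the origin on the work surface. World frame = base frame: x ahead of the robot, y to its left, z up, the work surface at z = 0. Lengths are in m, angles in rad, forces in N, time in s.
With the tool pointing down it reaches from about 0.225 to 0.875 m from the base axis. Payload 3.4 kg.
Tool frame: the origin (TCP) lies at the very end of the fingers, on their centre line; the grasp point (between the pads) lies 19 mm behind it; z points along the fingers, y is the line along which they close (so a half turn about z gives the same grasp; the last joint's range is limited). The gripper opens to 85 mm and grips with 20 to 120 N. Pads are 22 mm wide; open, the fingers measure 114 mm over their backs; the gripper's body (76 mm by 85 mm) begins 54 mm behind the grasp point. The pads swing forward as they close: fully open they stand 13 mm farther back than shut.
Start: joints at [-1.276, 0.276, 1.505, -0, 1.361, -0.121], TCP at [0.232, -0.526, 0.231] pointing down, gripper open.
Joint ranges: [-2.89, 2.89], [-0.75, 2.08], [0.22, 2.7], [-1.18, 4.32], [0.11, 2.71], [-2.7, 2.7]. Speed limits (rad/s): [2.57, 2.57, 3.14, 3.14, 3.14, 3.14].

INTERFACE

Orientations are given as a unit quaternion [w, x, y, z].
In Python, from rig import readout, vision, manip gives the robot as it stands.
- The arm moves only by the shell command python3 -m handwheel 'ROWS' [FORCE]. ROWS is JSON, a list of rows, each a list of 3 entries, a list of its own where there are three numbers: the shift along the tool's x, y, z in mm, then the turn, a rotation vector about the tool's x, y, z in units of 6 degrees (1.0 is 6 degrees), then the closure, from -1 (fully open) to 1 (shut), so that 0 is half open. A call has 1 to 20 rows; each row shifts and turns the commanded pose from where the row before left it, along the tool's axes as they then stand; what a row does not reach is not made up. A row lasts 1/8 s, in which the tool goes at most 62.5 mm and 10.7 degrees, less where a joint would pass 70% of its speed; a pose out of reach is approached as far as the arm can. A call is refused whole if a number of a shift passes 62.5 or a number of a turn 1, either way. A call with a gripper value outside its range is refused whole. The fingers move at their own pace and stop on an object; FORCE is the grip in N (left out, the last holds). Time passes only in rows, so rows that do not move let the fingers close. It gives the time, the measured TCP pose, the force, the opening and the grip force at its end, in the units of the state.
- readout.get_state(): the state, without advancing time (a new reading comes with each control period).
- vision.get_image(name): name is "scene" or "top" or "wrist"; returns the picture (420x560x3 uint8, blue, green, red); there is no depth.
- vision.camera_params(name): a dict with "intrinsics" (3x3 intrinsics, pixels), "rvec" (rotation vector, rad) and "tvec" (3), from world to camera coordinates, as OpenCV has them; the wrist camera has in their place "hand_eye" (4x4, takes a point from camera to tool coordinates, whose origin is the TCP and whose axes are the flange's). Camera axes: x right, y down, z forward; pixel columns grow to the right and rows downward; lengths in m; the calibration is good to about 2 mm. A picture is of the moment at which its call begins: read the wrist's pose just before it. camera_params takes no time and is no camera call.
- manip.sign_off(): hands the job in; it is judged then, once.
The state is a dict: "clock": time; "qpos": joint angles; "qd": joint speeds; "effort": joint torques, N m; "position": TCP position; "ee_rot": TCP orientation; "contact_force": force on the tool from outside, world axes, zero at the start; "moment": the same for the moment, N m; "width": finger opening in m; "gripper_force": force on a finger pad.
Only numpy, scipy, OpenCV 4.12 (cv2) and the standard library are available. Lean on these libraries where they do the work, as an engineer would, in place of code of your own. Each camera call takes 0.05 s, during which the arm holds its last target. There are 200 camera calls.

TASK

Stand the empty open steel canister upright on the pan of the counter scale without banging it down, and let go of it. Then zero the scale for it: roll the small ribbed thumbwheel in the scale's top with a fingertip to turn the dial plate until its broad zero mark lies under the needle's tip, and leave it so. Do not shift or knock over the two lidded jars.

Things in the scene. Friction and masses are not known exactly. Their poses are not given: they have to be found in the camera images.
- scale: Grey counter scale, 220 (x) x 340 (y) mm, fixed. Origin: centre of its underside; z up; its +x side points away from the robot at yaw 0. The pan is over its +y half, on a base 45 mm high; the -y half is a raised block (210 x 160 mm, top 85 mm up) with the dial lying flat on top (cover 12 mm high, 128 mm across, centre at x 35 y -85) and the thumbwheel between dial and -x edge.
- pan_top (a point): Centre of the pan's upper face: a round steel pan 124 mm across with a rim 4 mm high and 120 mm inside; unloaded its face is 66 mm above the counter. The pan is sprung: it sinks 2.5 mm per 100 g (at most 14 mm).
- canister: The only open vessel: plain steel cylinder, 58 mm outside diameter, 70 mm high, wall 4 mm, empty, 0.16 to 0.30 kg. Origin: centre of its underside, z up out of the mouth.
- wheel_top (a point): Fixed point: top of the thumbwheel's rim (middle of its width), 90 mm above the counter, 5 mm above the block. Wheel 44 mm diameter, 14 mm wide, ribbed rubber, axle along the scale's y: a fingertip pressed on it rolls it by moving along the scale's x. Only its top shows: no pinching. The axle is sprung: yields 1 mm at 3.5 N, 2 mm at 6 N, at most 4 mm (dial plate sinks too); press 4 to 8 N.
- zero_wheel (a joint): Thumbwheel angle, rad, stops at -2.5 and 5; positive when its top has moved towards the scale's +x. It stays where it is left. Geared to the dial plate, which turns 0.6 rad clockwise (seen from above) per rad of wheel: moving the wheel's top 10 mm towards scale +x (away from the robot) turns the plate 0.27 rad clockwise.
- dial_centre (a point): Common axis of needle and dial plate, in the middle of the dial, 93 mm above the counter.
- zero_mark (a point): Centre line of the zero mark (3 mm outward of its middle) on the turning white dial plate: a black bar 10 mm wide and 20 mm long, by far the broadest mark; this point is 52 mm from the dial's centre.
- needle_tip (a point): Tip of the black needle, 52 mm from the dial's centre (a 10 mm tail on the other side). Only the pan moves it: empty, it points to the scale's +x; load turns it clockwise from above, 0.54 rad per 100 g. The zero mark starts up to 0.6 rad to either side of the empty needle; with the canister on, the needle stands 0.4 to 2.4 rad clockwise of the mark.
- jar_a: Bystander: closed amber glass jar with a white lid, 66 mm diameter, 85 mm high. Origin: centre of its underside.
- jar_b: Bystander: closed green glass jar with a steel lid, 60 mm diameter, 80 mm high. Origin: centre of its underside.

How it is judged:
By the outcome, as a careful person would: the job done as asked, in the order asked, and still so for the second after the job is handed in, with the robot touching nothing.
It also fails if it takes over 61 s, if anything falls off the work surface, if the arm or the gripper's body presses on something with over 40 N, if the wrist force passes 120 N, or if a joint passes its speed limit or range.

## Working session

There is one attempt and no reset: what is moved stays moved. The work goes in short steps, Python scripts to look and compute and a shell command to move; the robot and the scene stay as the last step left them, time stands still between calls to the robot, and variables do not carry over. Pictures are saved under pics/ and viewed, at most 10 in all, crops included, and the job is handed in when it is done.

```bash
mkdir -p pics; ls; python3 - <<'E'
from rig import readout, vision
import cv2, numpy as np
a=vision.get_image("scene");b=vision.get_image("top")
np.save('scene.npy',a);np.save('top.npy',b)
cv2.imwrite('pics/a.png',a);cv2.imwrite('pics/b.png',b)
for n in("scene","top","wrist"):print(n,vision.camera_params(n))
print(readout.get_state())
E
```

```text
pics
scene {'intrinsics': array([[536.59845208,   0.        , 286.9506995 ],
       [  0.        , 536.59845208, 211.05315356],
       [  0.        ,   0.        ,   1.        ]]), 'rvec': array([ 1.77740431,  1.98523833, -0.62014292]), 'tvec': array([-0.0221652, -0.4496208,  1.4061084])}
top {'intrinsics': array([[465.11108314,   0.        , 272.23277793],
       [  0.        , 465.11108314, 207.45859003],
       [  0.        ,   0.        ,   1.        ]]), 'rvec': array([ 2.11454676, -2.13366973,  0.18714815]), 'tvec': array([0.08426654, 0.59331318, 1.05701218])}
wrist {'intrinsics': array([[322.08111327,   0.        , 280.40402362],
       [  0.        , 322.08111327, 208.27909113],
       [  0.        ,   0.        ,   1.        ]]), 'hand_eye': array([[-5.28927066e-04, -9.62561143e-01, -2.71064136e-01,
         6.87218697e-02],
       [ 9.99999704e-01, -3.57770884e-04, -6.80837242e-04,
        -5.38435614e-05],
       [ 5.58368619e-04, -2.71064416e-01,  9.62561048e-01,
        -1.43388557e-01],
       [ 0.00000000e+00,  0.00000000e+00,  0.00000000e+00,
         1.00000000e+00]])}
{'clock': 0.1, 'qpos': array([-1.27598661e+00,  2.76534920e-01,  1.50601832e+00, -2.21340430e-05,
        1.36070756e+00, -1.21010779e-01]), 'qd': array([-0.00291282, -0.00098347, -0.0026679 , -0.00207582, -0.00033252,
        0.00016655]), 'effort': array([ 3.77606593e-04, -4.17700481e+01, -2.46405798e+01, -4.79065329e-04,
        5.84499969e-03, -1.16059674e-06]), 'position': array([ 0.23210761, -0.52554707,  0.23051971]), 'ee_rot': array([-8.29987598e-04,  9.78463590e-01,  2.06417797e-01, -8.31703270e-05]), 'contact_force': array([0.57447491, 0.26618217, 0.01830766]), 'moment': array([ 0.0206842 , -0.04827781, -0.07334488]), 'gripper_force': 0.0, 'width': 0.08519379712766974}
```

View pics/a.png

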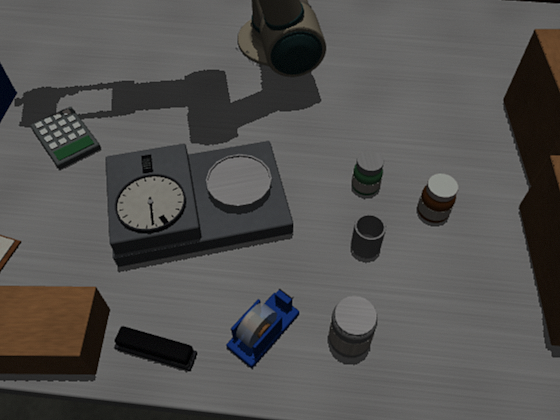

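View pics/b.png

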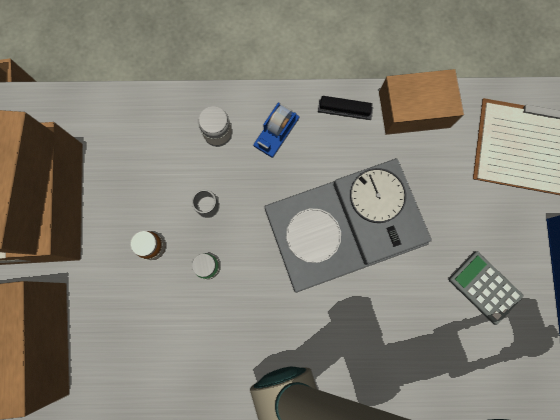

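The scene shows the open canister at top (205,203), with the amber jar at (145,243) and the green jar at (205,265). The pan is at (314,236), the dial at (378,195) and the wheel at (394,236). The scale is yawed about 20°. Next I'll measure these properly.

```bash
cat > h.py <<'E'
import numpy as np, cv2
from rig import readout, vision
from scipy.spatial.transform import Rotation as R
def pose():
    s=readout.get_state(); q=s['ee_rot']; T=np.eye(4)
    T[:3,:3]=R.from_quat([q[1],q[2],q[3],q[0]]).as_matrix(); T[:3,3]=s['position']; return T,s
def cam(name,T=None):
    p=vision.camera_params(name);K=p['intrinsics']
    if name=='wrist':
        W=T@p['hand_eye']; return K,W[:3,:3],W[:3,3]
    r=cv2.Rodrigues(p['rvec'])[0]; return K,r.T,-r.T@p['tvec']
def ray(c,uv,z):
    K,r,o=c; d=r@np.linalg.inv(K)@np.array([uv[0],uv[1],1.]); return o+d*(z-o[2])/d[2]
def proj(c,X):
    K,r,o=c; p=K@(r.T@(np.asarray(X)-o)); return p[:2]/p[2]
E
python3 - <<'E'
from h import *
b=np.load('top.npy');c=cam('top');hsv=cv2.cvtColor(b,cv2.COLOR_BGR2HSV)
def blobs(m,box,z,n):
    x0,y0,x1,y1=box;k=np.zeros_like(m);k[y0:y1,x0:x1]=m[y0:y1,x0:x1]
    cs,_=cv2.findContours(k,cv2.RETR_EXTERNAL,cv2.CHAIN_APPROX_NONE)
    for q in sorted(cs,key=cv2.contourArea)[-1:]:
        e=cv2.fitEllipse(cv2.convexHull(q));P=ray(c,e[0],z)
        s=np.linalg.norm(ray(c,(e[0][0]+1,e[0][1]),z)-P)*1000
        print(n,np.round(e[0],1),np.round(np.array(e[1])*s,1),P.round(4))
g=b.max(2)
print(g[195,378],g[190:218:3,205],g[203,185:225:3],g[236,314])
m=((g>125)*255).astype(np.uint8)
blobs(cv2.morphologyEx(m,cv2.MORPH_CLOSE,np.ones((7,7))),(340,160,415,228),.092,'dial')
blobs(m,(275,200,343,272),.07,'pan')
blobs(((g<75)*255).astype(np.uint8),(384,222,406,250),.088,'wheel')
d=((g<95)*255).astype(np.uint8)
blobs(d,(185,185,225,222),.07,'can dark')
blobs(((g>140)*255).astype(np.uint8),(128,228,160,260),.085,'jara')
print(np.linalg.norm(cam('top')[2]),cam('top')[2])
x=cv2.resize(b[150:290,130:270],None,fx=4,fy=4,interpolation=2)
cv2.imwrite('pics/c.png',x)
E
```

```text
162 [162  60  67 170 170 164 169 158  62  91] [166 165 164  50  68 168 167 168 168 168 117  62 162 163] 195
dial [378.2 174.5] [180.5 213. ] [ 0.663  -0.1691  0.092 ]
pan [313.3 235. ] [126.9 130. ] [ 0.5251 -0.0162  0.07  ]
wheel [393.  235.8] [24.8 54.1] [ 0.5193 -0.1968  0.088 ]
can dark [202.7 200.5] [44.3 48.5] [0.6094 0.2431 0.07  ]
jara [142.1 234.8] [ 71.7 138.5] [0.5272 0.3786 0.085 ]
1.2150704219415125 [0.39387407 0.07386754 1.14708454]
```

View pics/c.png

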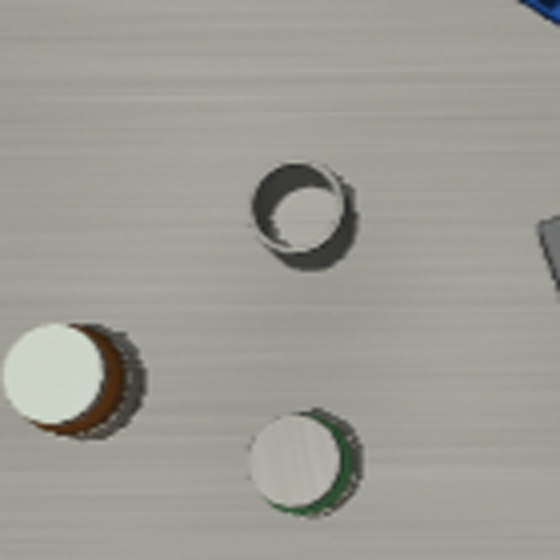

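The crop puts the canister rim at top (204.4,201.8), lid A at (143.5,243.5) and lid B at (203.8,265).

```bash
python3 - <<'E'
from h import *
c=cam('top');cs=cam('scene');P={}
for n,uv,z in [('can',(204.4,201.8),.07),('ja',(143.5,243.5),.085),('jb',(203.8,265),.08),('pan',(313.3,235),.07),('dial',(378.2,195),.097),('wheel',(393.5,235.8),.088)]:
    P[n]=ray(c,uv,z);print(n,P[n].round(4),'scene px',proj(cs,P[n]).round(1))
for a in('wheel','pan'):
    d=(P['dial']-P[a])[:2];print(a,np.linalg.norm(d),np.degrees(np.arctan2(d[1],d[0])))
T,s=pose();print(T.round(3))
print('move to can, tool frame mm',1000*T[:3,:3].T@(np.array([P['can'][0],P['can'][1],.16])-T[:3,3]))
E
```

```text
can [0.6063 0.2389 0.07  ] scene px [368.1 225.4]
ja [0.5072 0.3747 0.085 ] scene px [441.5 184.6]
jb [0.4573 0.2361 0.08  ] scene px [369.  160.2]
pan [ 0.5251 -0.0162  0.07  ] scene px [238.3 178.8]
dial [ 0.613  -0.1656  0.097 ] scene px [149.4 199.9]
wheel [ 0.5193 -0.1979  0.088 ] scene px [146.4 162.6]
wheel 0.0990950097601737 19.001431412133226
pan 0.17337625521285416 -59.50613996041717
[[ 0.915  0.404 -0.001  0.232]
 [ 0.404 -0.915  0.002 -0.526]
 [ 0.    -0.002 -1.     0.231]
 [ 0.     0.     0.     1.   ]]
move to can, tool frame mm [ 651.0635287  -548.07737981   71.54595355]
```

```bash
python3 -m handwheel '[[[40,-34,0],[0,0,0],-1],[[40,-34,0],[0,0,0],-1],[[40,-34,0],[0,0,0],-1],[[40,-34,0],[0,0,0],-1],[[40,-34,0],[0,0,0],-1],[[40,-34,0],[0,0,0],-1],[[40,-34,0],[0,0,0],-1],[[40,-34,0],[0,0,0],-1],[[40,-34,0],[0,0,0],-1],[[40,-34,0],[0,0,0],-1],[[40,-34,0],[0,0,0],-1],[[40,-34,0],[0,0,0],-1],[[40,-34,0],[0,0,0],-1],[[40,-34,0],[0,0,0],-1],[[40,-34,0],[0,0,0],-1],[[40,-34,40],[0,0,0],-1],[[10,-4,30],[0,0,0],-1],[[0,0,0],[0,0,0],-1]]' 40
python3 - <<'E'
from h import *
T,s=pose();im=vision.get_image('wrist');np.save('w1.npy',im);cv2.imwrite('pics/w1.png',im)
print(T.round(4),proj(cam('wrist',T),[.6063,.2389,.07]))
print(1000*T[:3,:3].T@(np.array([.6063,.2389,.033])-T[:3,3]))
E
```

```text
clock: 2.35
position: [0.6024, 0.2355, 0.1598]
ee_rot: [0.0, 0.978, 0.207, -0.004]
contact_force: [0.1, -0.4, -0.9]
width: 0.0853
gripper_force: 0.0
[[ 9.142e-01  4.052e-01 -7.100e-03  6.024e-01]
 [ 4.052e-01 -9.142e-01 -2.200e-03  2.355e-01]
 [-7.400e-03 -9.000e-04 -1.000e+00  1.598e-01]
 [ 0.000e+00  0.000e+00  0.000e+00  1.000e+00]] [278.79897329 205.03235477]
[  5.87225013  -1.38794317 126.73808593]
```

View pics/w1.png

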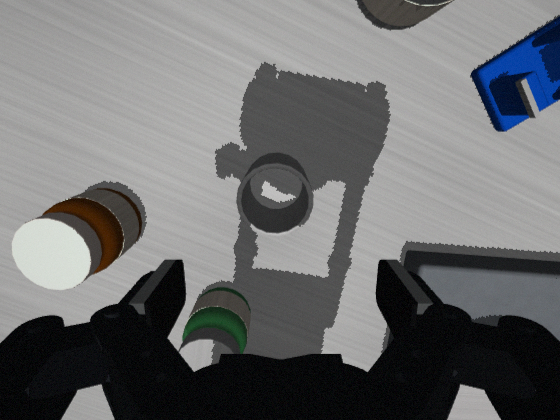

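Wrist view: the canister rim is centred at about (275,199). Both jars are clear of the fingers.

```bash
python3 - <<'E'
from h import *
T,s=pose();X=ray(cam('wrist',T),(275,199),.07);print(X)
print(1000*T[:3,:3].T@(np.array([X[0],X[1],.033])-T[:3,3]))
E
```

```text
[0.61014767 0.24281328 0.07      ]
[  9.83036148  -4.27954712 129.01240657]
```

```bash
python3 -m handwheel '[[[8,-3,30],[0,0,0],-1],[[0,0,30],[0,0,0],-1],[[0,0,30],[0,0,0],-1],[[0,0,25],[0,0,0],-1],[[0,0,17],[0,0,0],-1],[[0,0,0],[0,0,0],-1],[[0,0,0],[0,0,0],0.0],[[0,0,0],[0,0,0],0.3],[[0,0,0],[0,0,0],1],[[0,0,0],[0,0,0],1],[[0,0,0],[0,0,0],1],[[0,0,0],[0,0,0],1],[[0,0,0],[0,0,0],1]]' 40
```

```text
clock: 4.03
position: [0.6116, 0.2419, 0.0334]
ee_rot: [-0.0, 0.978, 0.206, 0.002]
contact_force: [-1.0, -0.1, 5.5]
width: 0.0572
gripper_force: 43.5
```

```bash
python3 -m handwheel '[[[0,0,-15],[0,0,0],1],[[0,0,-30],[0,0,0],1],[[0,0,-35],[0,0,0],1],[[0,0,-40],[0,0,0],1],[[0,0,0],[0,0,0],1],[[0,0,0],[0,0,0],1],[[0,0,0],[0,0,0],1]]'
python3 - <<'E'
from h import *
T,s=pose();print(T[:3].round(4))
im=vision.get_image('scene');cv2.imwrite('pics/s1.png',im)
w=np.array([.5251,-.0162,T[2,3]])
print(1000*T[:3,:3].T@(w-T[:3,3]))
E
```

```text
clock: 4.9
position: [0.6091, 0.2409, 0.1494]
ee_rot: [0.0, 0.978, 0.206, -0.002]
contact_force: [0.0, -0.2, -2.6]
width: 0.0573
gripper_force: 43.4
[[ 9.148e-01  4.039e-01 -3.800e-03  6.091e-01]
 [ 4.039e-01 -9.148e-01 -1.200e-03  2.409e-01]
 [-4.000e-03 -4.000e-04 -1.000e+00  1.494e-01]]
[-180.70743114  201.21911723    0.63203767]
```

View pics/s1.png

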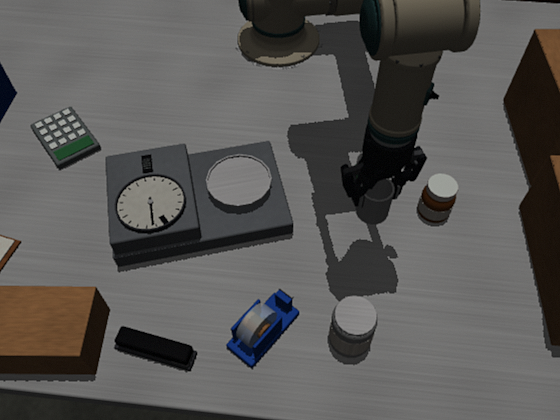

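The canister is gripped and lifted level. I'll carry it over the pan.

```bash
python3 -m handwheel '[[[-20,22,0],[0,0,0],1],[[-30,34,0],[0,0,0],1],[[-30,34,0],[0,0,0],1],[[-30,34,0],[0,0,0],1],[[-30,34,0],[0,0,0],1],[[-25,26,0],[0,0,0],1],[[-16,17,0],[0,0,0],1],[[0,0,10],[0,0,0],1],[[0,0,10],[0,0,0],1],[[0,0,10],[0,0,0],1],[[0,0,0],[0,0,0],1],[[0,0,0],[0,0,0],1]]'
python3 - <<'E'
from h import *
T,s=pose();print(T[:3].round(4),s['contact_force'])
w=np.array([.5251,-.0162,.1])
print(1000*T[:3,:3].T@(w-T[:3,3]))
for n in('top','wrist'):
  im=vision.get_image(n);np.save(n+'2.npy',im)
  if n=='top': a=cv2.resize(im[140:300,250:450],(500,400),interpolation=2)
  else: b=cv2.resize(im,(300,225))
cv2.imwrite('pics/t2.png',np.hstack([a,cv2.copyMakeBorder(b,0,175,0,0,0)]))
E
```

```text
clock: 6.45
position: [0.5263, -0.0153, 0.1213]
ee_rot: [0.0, 0.978, 0.207, 0.0]
contact_force: [0.4, 0.3, -2.8]
width: 0.0572
gripper_force: 43.5
[[ 9.145e-01  4.047e-01  1.000e-04  5.263e-01]
 [ 4.047e-01 -9.145e-01 -1.000e-04 -1.530e-02]
 [ 1.000e-04  1.000e-04 -1.000e+00  1.213e-01]] [ 0.40384953  0.32142988 -2.80278149]
[-1.48753706  0.37066809 21.3477571 ]
```

View pics/t2.png

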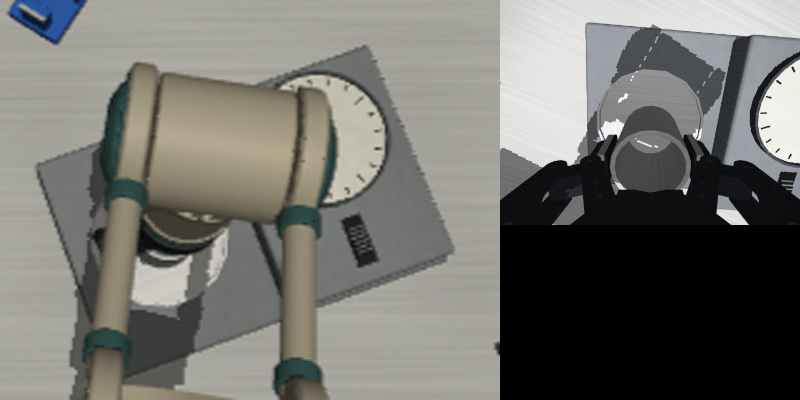

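The canister hangs over the pan, with its mouth centred on the pan's axis in the wrist inset. Lowering gently.

```bash
python3 -m handwheel '[[[-1,0,6],[0,0,0],1],[[0,0,6],[0,0,0],1],[[0,0,5],[0,0,0],1],[[0,0,2],[0,0,0],1],[[0,0,1.5],[0,0,0],1],[[0,0,1.5],[0,0,0],1],[[0,0,1.5],[0,0,0],1],[[0,0,1.5],[0,0,0],1],[[0,0,0],[0,0,0],1],[[0,0,0],[0,0,0],1]]'
```

```text
clock: 7.8
position: [0.5252, -0.0161, 0.0965]
ee_rot: [0.0, 0.978, 0.206, 0.0]
contact_force: [-0.4, -0.9, -1.4]
width: 0.0571
gripper_force: 43.6
```

```bash
python3 -m handwheel '[[[0,0,1],[0,0,0],1],[[0,0,1],[0,0,0],1],[[0,0,1],[0,0,0],1],[[0,0,0],[0,0,0],1],[[0,0,0],[0,0,0],1],[[0,0,0],[0,0,0],1]]'
```

```text
clock: 8.55
position: [0.5252, -0.0162, 0.0935]
ee_rot: [0.0, 0.978, 0.206, 0.0]
contact_force: [0.2, -0.2, 0.6]
width: 0.0573
gripper_force: 43.7
```

```bash
python3 -m handwheel '[[[0,0,0],[0,0,0],-0.35],[[0,0,0],[0,0,0],-0.45],[[0,0,0],[0,0,0],-0.6],[[0,0,0],[0,0,0],-0.8],[[0,0,0],[0,0,0],-1],[[0,0,0],[0,0,0],-1],[[0,0,-4],[0,0,0],-1],[[0,0,-12],[0,0,0],-1],[[0,0,-25],[0,0,0],-1],[[0,0,-40],[0,0,0],-1],[[0,0,-40],[0,0,0],-1],[[0,0,0],[0,0,0],-1]]'
python3 - <<'E'
from h import *
T,s=pose();im=vision.get_image('wrist');np.save('w3.npy',im)
c=cam('wrist',T)
print(T[:3].round(3))
cv2.imwrite('pics/w3.png',im)
for n,X in dict(pan=[.5251,-.0162,.125],dial=[.613,-.1656,.093],wheel=[.5193,-.1979,.09]).items(): print(n,proj(c,X).round(1))
print(1000*T[:3,:3].T@(np.array([.5193,-.1979,.19])-T[:3,3]))
E
```

```text
clock: 10.05
position: [0.5276, -0.0165, 0.2188]
ee_rot: [0.002, 0.978, 0.206, 0.004]
contact_force: [0.5, 1.2, 0.1]
width: 0.0854
gripper_force: 0.0
[[ 0.915  0.404  0.009  0.528]
 [ 0.404 -0.915 -0.002 -0.016]
 [ 0.007  0.005 -1.     0.219]]
pan [278.5 214.3]
dial [480.9 180.7]
wheel [452.9 283.8]
[-81.07450355 162.48384138  29.02733041]
```

View pics/w3.png

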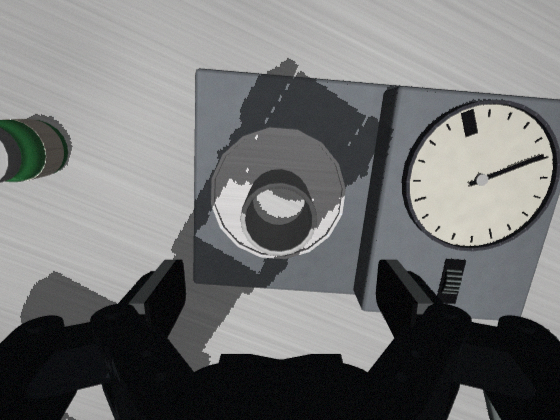

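The canister stands upright inside the pan, with its rim centred at about (280,215). The dial hub is at (482,179), the needle tip at (546,156), the zero mark at about (470,122) and the wheel at (453,282).

```bash
cat >> h.py <<'E'
def dial(im,c,C=(.613,-.1656)):
    """needle & zero-mark angles (deg, world ccw) from ring samples at z=.093, centre from white-disc ellipse"""
    g=im.max(2);u,v=proj(c,[*C,.093]).round().astype(int)
    m=((g>110)&(np.ptp(im.astype(int),axis=2)>8)).astype(np.uint8)  # cream plate
    cs,_=cv2.findContours(m,cv2.RETR_EXTERNAL,cv2.CHAIN_APPROX_NONE)
    q=min((k for k in cs if cv2.contourArea(k)>3000),key=lambda k:-cv2.pointPolygonTest(cv2.convexHull(k),(float(u),float(v)),True))
    e=cv2.fitEllipse(cv2.convexHull(q));Z=ray(c,e[0],.093);print('ellipse',np.round(e[0],1),np.round(e[1],1),'centre',Z.round(4))
    a=np.radians(np.arange(0,360,.25));out={}
    for r in (.030,.034,.038,.045,.048,.052):
        px=np.array([proj(c,[Z[0]+r*np.cos(t),Z[1]+r*np.sin(t),.093]) for t in a],np.float32)
        s=cv2.remap(g,px[None,:,0].copy(),px[None,:,1].copy(),cv2.INTER_LINEAR)[0]
        d=np.r_[s<85,s<85];runs=[];i=0
        while i<len(d):
            if d[i]:
                j=i
                while j<len(d) and d[j]:j+=1
                if j-i>=6 and 0<i<1440:runs.append((round((i+j-1)/8.%360,1),round((j-i)/4*np.pi/180*r*1000,1)))
                i=j
            i+=1
        print(r,runs)
    return Z
E
python3 - <<'E'
from h import *
im=np.load('w3.npy');T,s=pose();c=cam('wrist',T)
print(im[200,450],im[122,470],im[165,520],im[250,420])
dial(im,c)
H,n,z=[ray(c,p,.093) for p in((482,179),(546,156),(470,122))]
for q in(n,z):
    d=(q-H)[:2];print(np.linalg.norm(d),np.degrees(np.arctan2(d[1],d[0])))
print('wheel',ray(c,(453.5,281.5),.09))
E
```

```text
[192 203 207] [27 22 24] [26 22 25] [122 120 117]
ellipse [480.8 174.8] [129.4 153.8] centre [ 0.615  -0.1608  0.093 ]
0.03 [(309.5, 3.8)]
0.034 [(310.4, 4.2)]
0.038 [(45.6, 9.9), (311.0, 4.1)]
0.045 [(45.1, 9.8), (311.5, 4.1)]
0.048 [(45.1, 9.6), (311.9, 4.6), (347.4, 1.3)]
0.052 [(6.9, 1.8), (25.9, 1.4), (44.9, 10.0), (63.9, 1.4), (82.6, 1.4), (100.6, 1.4), (347.8, 1.6)]
0.053260131353959614 -45.073775175362634
0.04947630436482421 44.38958752898363
wheel [ 0.5200976  -0.19505664  0.09      ]
```

Needle is at about −45.5° and the mark at about 44.5°. That is 90° clockwise to go, or about 57 mm of wheel travel. I'll close the gripper, align it with the scale and go above the wheel.

```bash
python3 -m handwheel '[[[-20,40,0],[0,0,0.72],1],[[-20,40,0],[0,0,0],1],[[-20,40,0],[0,0,0],1],[[-20,40,0],[0,0,0],1],[[0,0,0],[0,0,0],1],[[0,0,0],[0,0,0],1],[[0,0,0],[0,0,0],1]]'
python3 - <<'E'
from h import *
T,s=pose();im=vision.get_image('wrist');np.save('w4.npy',im);c=cam('wrist',T);print(T[:3].round(4),s['contact_force'])
dial(im,c)
# refine wheel: dark blob near the prediction
u,v=proj(c,[.5197,-.1965,.09]);print('pred',u,v)
cv2.imwrite('pics/w4.png',im)
print(1000*T[:3,:3].T@(np.array([.5197,-.1965,.09])-T[:3,3]))
E
```

```text
clock: 10.98
position: [0.5063, -0.1926, 0.214]
ee_rot: [-0.001, 0.985, 0.17, -0.0]
contact_force: [0.2, 0.2, 0.8]
width: -0.0002
gripper_force: 0.0
[[ 9.422e-01  3.350e-01 -9.000e-04  5.063e-01]
 [ 3.350e-01 -9.422e-01  9.000e-04 -1.926e-01]
 [-5.000e-04 -1.100e-03 -1.000e+00  2.140e-01]] [0.231647   0.20372631 0.84082921]
ellipse [298.8  65.3] [140.4 166.3] centre [ 0.6115 -0.1697  0.093 ]
0.03 [(328.0, 3.3)]
0.034 [(326.4, 3.3)]
0.038 [(325.5, 3.2)]
0.045 [(19.5, 20.2), (43.9, 4.7), (220.2, 1.8), (323.9, 3.5)]
0.048 [(200.5, 1.9), (220.5, 1.5), (240.5, 1.5), (322.4, 5.0), (23.6, 46.9)]
0.052 [(162.8, 1.6), (181.5, 1.6), (200.9, 1.4), (19.5, 58.8)]
pred 290.46711096025984 187.81337290200176
[ 11.41723324   8.29195334 124.00941461]
```

View pics/w4.png

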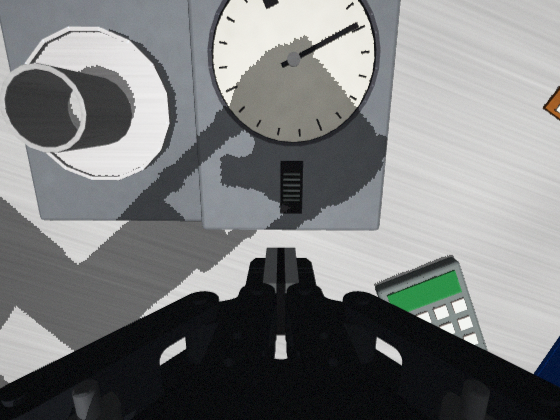

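Wheel is at (291.5,187), which matches the prediction. The canister is still upright on the pan. Descending to just above the wheel.

```bash
python3 -m handwheel '[[[3,8,30],[0,0,0],1],[[0,0,40],[0,0,0],1],[[0,0,30],[0,0,0],1],[[0,0,15],[0,0,0],1],[[0,0,5],[0,0,0],1],[[0,0,0],[0,0,0],1],[[0,0,0],[0,0,0],1]]'
python3 - <<'E'
from h import *
T,s=pose();print(T[:3].round(4),1000*T[:3,:3].T@(np.array([.5197,-.1965,.09])-T[:3,3]),s['contact_force'])
E
```

```text
clock: 11.9
position: [0.5128, -0.2009, 0.0956]
ee_rot: [0.001, 0.986, 0.169, 0.001]
contact_force: [-0.5, -0.4, -0.2]
width: 0.0
gripper_force: 0.0
[[ 0.9426  0.334   0.0021  0.5128]
 [ 0.334  -0.9426 -0.0013 -0.2009]
 [ 0.0016  0.0019 -1.      0.0956]] [ 7.93216219 -1.82759847  5.60023613] [-0.54842977 -0.38721759 -0.154963  ]
```

```bash
python3 -m handwheel '[[[0,-1.5,3],[0,0,0],1],[[0,0,2],[0,0,0],1],[[0,0,1],[0,0,0],1],[[0,0,1],[0,0,0],1],[[0,0,0],[0,0,0],1],[[0,0,0],[0,0,0],1]]'
```

```text
clock: 12.65
position: [0.5116, -0.1991, 0.088]
ee_rot: [0.0, 0.986, 0.169, 0.0]
contact_force: [-1.4, 0.8, 5.6]
width: 0.0005
gripper_force: 2.8
```

Pressing at 5.6 N. First stroke, 16 mm, then lift and look.

```bash
python3 -m handwheel '[[[2,0,0],[0,0,0],1],[[4,0,0],[0,0,0],1],[[4,0,0],[0,0,0],1],[[4,0,0],[0,0,0],1],[[2,0,0],[0,0,0],1],[[0,0,0],[0,0,0],1],[[0,0,0],[0,0,0],1]]'
python3 -m handwheel '[[[0,0,-4],[0,0,0],1],[[0,0,-20],[0,0,0],1],[[0,0,-40],[0,0,0],1],[[0,0,-40],[0,0,0],1],[[0,0,-40],[0,0,0],1],[[0,0,0],[0,0,0],1],[[0,0,0],[0,0,0],1]]'
python3 - <<'E'
from h import *
T,s=pose();im=vision.get_image('wrist');np.save('w5.npy',im);cv2.imwrite('pics/w5.png',im);c=cam('wrist',T);print(T[:3].round(4))
for C in((.613,-.1656),):print(proj(c,[*C,.093]))
dial(im,c)
E
```

```text
clock: 13.52
position: [0.527, -0.1937, 0.0881]
ee_rot: [0.0, 0.986, 0.169, 0.001]
contact_force: [-1.2, 0.8, 4.8]
width: -0.0001
gripper_force: 2.8
clock: 14.4
position: [0.5259, -0.1935, 0.2306]
ee_rot: [-0.0, 0.986, 0.169, -0.001]
contact_force: [0.1, 0.0, -1.2]
width: -0.0003
gripper_force: 0.0
[[ 9.426e-01  3.339e-01 -1.500e-03  5.259e-01]
 [ 3.339e-01 -9.426e-01  5.000e-04 -1.935e-01]
 [-1.200e-03 -1.000e-03 -1.000e+00  2.306e-01]]
[284.22367137  88.63214143]
ellipse [282.8  81.5] [148.3 157.8] centre [ 0.6178 -0.1627  0.093 ]
0.03 [(309.4, 3.9)]
0.034 [(310.2, 3.7)]
0.038 [(17.5, 9.5), (311.0, 3.2)]
0.045 [(17.5, 9.6), (312.0, 3.3)]
0.048 [(17.0, 9.4), (312.0, 3.6)]
0.052 [(17.4, 9.5), (197.9, 1.4)]
```

View pics/w5.png

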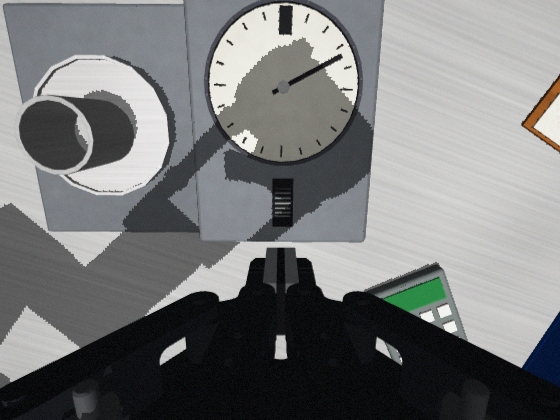

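The mark has moved to (285.5,19). Hub is at (283.3,87) and needle tip at (342,56). I'll recompute about the hub.

```bash
python3 - <<'E'
s=open('h.py').read()
s=s.replace("def dial(im,c,C=(.613,-.1656)):","def dial(im,c,hub=None,C=(.613,-.1656)):").replace("    a=np.radians(np","    if hub is not None: Z=ray(c,hub,.093)\n    a=np.radians(np")
open('h.py','w').write(s)
E
python3 - <<'E'
from h import *
T,s=pose();im=np.load('w5.npy');c=cam('wrist',T)
x=im[77:98,272:295].astype(int)
g=x.max(2);print(g[::2,:])
print(dial(im,c,(283.3,87)))
print(1000*T[:3,:3].T@(np.array([.5197,-.1965,.09])-T[:3,3]))
E
```

```text
[[130 127 131 134 132 129 130 130 130 127 129 129 132 129 127 126 127 127
  126 130 127 126 118]
 [128 132 131 131 132 133 130 129 129 130 126 124 133 126 125 133 128 129
  120 115  57  37  24]
 [132 132 130 133 129 130 132 124 117 112 108 112 111 115 114 124 112  60
   20  18  23  20  15]
 [130 132 133 131 130 130 116 110 107 110 112 112 108 115 115 110  73  27
   19  17  21  39  62]
 [128 132 131 130 128 124 111 111 114 111 111 111 112 113 109 109 104  75
   46  90 132 130 128]
 [130 127 129 126 119  85 112 114 112 113 115 110 109 107 110 111 106 114
  129 129 132 134 129]
 [121 107  54  15  17  34 105 110 111 112 109 111 108 109 111 110 108 127
  132 131 130 131 129]
 [ 30  25  19  22  18  21  47 112 106 112 112 106 109 109 107 110 129 131
  131 133 131 128 129]
 [ 95  41  34  40  95 129 133 132 129 115 108 103 110 127 129 131 132 131
  128 129 131 128 130]
 [127 105 134 128 132 132 131 132 134 127 129 130 131 131 128 130 128 130
  127 131 130 132 130]
 [128 132 129 129 130 130 128 131 131 131 131 132 131 129 130 130 128 130
  128 131 128 127 129]]
ellipse [282.8  81.5] [148.3 157.8] centre [ 0.6173 -0.1625  0.093 ]
0.03 [(317.0, 3.8)]
0.034 [(316.8, 3.4)]
0.038 [(317.0, 3.2)]
0.045 [(18.0, 9.6), (316.9, 2.7)]
0.048 [(18.0, 9.4), (197.2, 1.5), (316.9, 2.9)]
0.052 [(17.6, 9.5), (143.1, 1.8), (179.1, 1.4), (197.1, 1.8), (215.2, 1.6), (233.2, 1.6), (251.4, 1.8), (269.6, 1.8)]
[ 0.61343931 -0.16428257  0.093     ]
[ -6.35938999   1.25394275 139.97584109]
```

Needle is at −43.1° and the mark at 17.8°, so 60.9° remains, about 37–39 mm. I'll do two more 16 mm strokes.

```bash
python3 -m handwheel '[[[-14,1,30],[0,0,0],1],[[0,0,40],[0,0,0],1],[[0,0,40],[0,0,0],1],[[0,0,20],[0,0,0],1],[[0,0,5],[0,0,0],1],[[0,0,0],[0,0,0],1],[[0,0,3],[0,0,0],1],[[0,0,2],[0,0,0],1],[[0,0,1],[0,0,0],1],[[0,0,0],[0,0,0],1],[[0,0,0],[0,0,0],1]]'
```

```text
clock: 15.82
position: [0.5138, -0.1994, 0.0906]
ee_rot: [0.0, 0.986, 0.169, 0.0]
contact_force: [-1.0, -0.5, -0.3]
width: 0.0001
gripper_force: 0.0
```

```bash
python3 -m handwheel '[[[-1,0,1],[0,0,0],1],[[0,0,1.5],[0,0,0],1],[[0,0,0],[0,0,0],1],[[2,0,0],[0,0,0],1],[[4,0,0],[0,0,0],1],[[4,0,0],[0,0,0],1],[[4,0,0],[0,0,0],1],[[2,0,0],[0,0,0],1],[[0,0,0],[0,0,0],1],[[0,0,0],[0,0,0],1]]'
python3 -m handwheel '[[[0,0,-4],[0,0,0],1],[[0,0,-4],[0,0,0],1],[[-8,0,0],[0,0,0],1],[[-8,0,0],[0,0,0],1],[[0,0,0],[0,0,0],1],[[0,0,4],[0,0,0],1],[[0,0,3],[0,0,0],1],[[0,0,1],[0,0,0],1],[[0,0,0],[0,0,0],1],[[0,0,0],[0,0,0],1]]'
```

```text
clock: 17.08
position: [0.5281, -0.1945, 0.0883]
ee_rot: [0.0, 0.986, 0.169, 0.0]
contact_force: [-0.8, 0.6, 4.3]
width: 0.0006
gripper_force: 2.5
clock: 18.32
position: [0.513, -0.1997, 0.0884]
ee_rot: [0.0, 0.986, 0.17, 0.0]
contact_force: [-0.9, 0.8, 5.9]
width: -0.0001
gripper_force: 2.5
```

```bash
python3 -m handwheel '[[[2,0,0],[0,0,0],1],[[4,0,0],[0,0,0],1],[[4,0,0],[0,0,0],1],[[4,0,0],[0,0,0],1],[[2,0,0],[0,0,0],1],[[0,0,0],[0,0,0],1],[[0,0,0],[0,0,0],1],[[0,0,-4],[0,0,0],1],[[0,0,-20],[0,0,0],1],[[0,0,-40],[0,0,0],1],[[0,0,-40],[0,0,0],1],[[0,0,-40],[0,0,0],1],[[0,0,0],[0,0,0],1],[[0,0,0],[0,0,0],1],[[0,0,0],[0,0,0],1]]'
cat > look.py <<'E'
from h import *
T,s=pose();im=vision.get_image('wrist');c=cam('wrist',T);print(T[:3,3].round(4))
u,v=proj(c,[.6134,-.1643,.093]).round().astype(int)
w=im[v-12:v+13,u-12:u+13].max(2);m=((w>95)&(w<121)).astype(np.uint8);m=cv2.morphologyEx(m,cv2.MORPH_OPEN,np.ones((5,5)))
n,l,st,ce=cv2.connectedComponentsWithStats(m);k=1+st[1:,4].argmax();h=ce[k]+[u-12,v-12];print('hub pred',u,v,'found',h,'area',st[k,4])
print(dial(im,c,h));print('wheel',1000*T[:3,:3].T@(np.array([.5197,-.1965,.09])-T[:3,3]))
import sys;cv2.imwrite('pics/%s.png'%sys.argv[1],im)
E
python3 look.py w6
```

```text
clock: 20.2
position: [0.5268, -0.1939, 0.2301]
ee_rot: [-0.001, 0.986, 0.169, -0.002]
contact_force: [1.4, -0.3, -0.2]
width: -0.0
gripper_force: 0.0
[ 0.5268 -0.1939  0.2301]
hub pred 282 88 found [282.47692308  87.14615385] area 130
ellipse [282.5  82. ] [148.7 158.2] centre [ 0.6179 -0.1628  0.093 ]
0.03 [(316.4, 3.9)]
0.034 [(316.2, 4.0)]
0.038 [(316.5, 3.2)]
0.045 [(316.5, 3.3), (327.2, 9.2)]
0.048 [(147.5, 1.9), (237.1, 1.7), (316.1, 2.9), (327.5, 9.8)]
0.052 [(129.5, 1.6), (147.5, 1.6), (183.4, 1.8), (201.4, 1.8), (219.2, 1.6), (237.2, 1.6), (255.2, 1.6), (273.2, 1.6), (315.9, 1.4), (327.4, 9.5)]
[ 0.61415769 -0.16414144  0.093     ]
wheel [ -7.18762322   0.47395766 140.10945699]
```

11° remains, so about 7 mm.

```bash
python3 -m handwheel '[[[-11,0,30],[0,0,0],1],[[0,0,40],[0,0,0],1],[[0,0,40],[0,0,0],1],[[0,0,20],[0,0,0],1],[[0,0,5],[0,0,0],1],[[0,0,0],[0,0,0],1],[[0,0,3],[0,0,0],1],[[0,0,1],[0,0,0],1],[[0,0,0],[0,0,0],1],[[0,0,0],[0,0,0],1]]'
```

```text
clock: 21.5
position: [0.5176, -0.1981, 0.0932]
ee_rot: [0.0, 0.986, 0.169, 0.0]
contact_force: [-0.2, 0.7, -0.5]
width: -0.0003
gripper_force: 0.0
```

```bash
python3 -m handwheel '[[[-1,0,2],[0,0,0],1],[[0,0,1.5],[0,0,0],1],[[0,0,1.5],[0,0,0],1],[[0,0,0],[0,0,0],1],[[0,0,0],[0,0,0],1],[[2,0,0],[0,0,0],1],[[3,0,0],[0,0,0],1],[[2,0,0],[0,0,0],1],[[0,0,0],[0,0,0],1],[[0,0,0],[0,0,0],1]]'
python3 -m handwheel '[[[0,0,-4],[0,0,0],1],[[0,0,-20],[0,0,0],1],[[0,0,-40],[0,0,0],1],[[0,0,-40],[0,0,0],1],[[0,0,-40],[0,0,0],1],[[0,0,0],[0,0,0],1],[[0,0,0],[0,0,0],1],[[0,0,0],[0,0,0],1]]'
python3 look.py w7
```

```text
clock: 22.75
position: [0.5236, -0.1959, 0.0884]
ee_rot: [0.0, 0.986, 0.169, 0.0]
contact_force: [-0.6, 0.7, 5.0]
width: 0.0003
gripper_force: 2.5
clock: 23.75
position: [0.5222, -0.1955, 0.2302]
ee_rot: [-0.001, 0.986, 0.169, -0.001]
contact_force: [-0.4, -0.2, -0.1]
width: -0.0003
gripper_force: 0.0
[ 0.5222 -0.1955  0.2302]
hub pred 282 82 found [282.50793651  80.63492063] area 126
ellipse [282.3  75.7] [149.2 159.8] centre [ 0.6179 -0.1628  0.093 ]
0.03 [(316.2, 3.8)]
0.034 [(316.0, 3.1)]
0.038 [(316.5, 3.2)]
0.045 [(315.1, 9.4)]
0.048 [(135.8, 1.5), (225.2, 1.5), (315.2, 9.4)]
0.052 [(135.8, 1.6), (153.8, 1.6), (189.2, 1.6), (207.1, 1.8), (225.0, 1.6), (243.1, 1.8), (261.1, 1.8), (315.4, 9.5)]
[ 0.61435187 -0.16417786  0.093     ]
wheel [ -2.37438203   0.39052013 140.18849762]
```

View pics/w7.png

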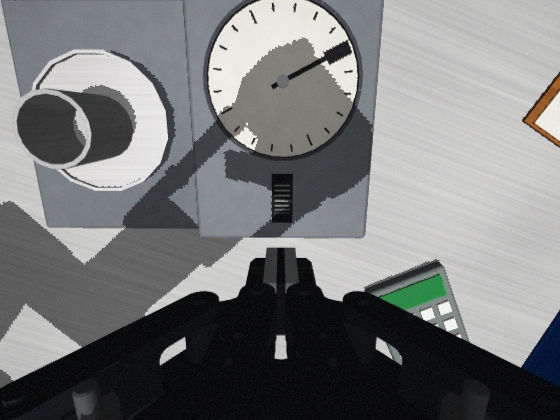

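The mark at about (340,50) now lies under the needle tip, with a residual of about 0.8° against a bar 11° wide. The canister stands on the pan and the arm is clear, so I'm handing in.

```bash
python3 -c "
from rig import manip;print(manip.sign_off())"
```

```text
the job is handed in; nothing more can be done
None
```

The canister stands upright and released on the pan, the zero mark lies under the needle's tip (about 0.8° off centre, on a bar about 11° wide), I kept the arm clear of both jars, and I handed the job in at about 24 s of the 61 s allowed; no verdict came back.

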